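Feed a boxed bauble through the sprung gate into the returns bin

TASK

Put the gift box with the red bauble, which stands in the lane, into the returns bin behind the orange sprung gate: push the gate open, away from you, with one finger and, with the gate held open, push the box along the lane and over the edge with the other finger. Keep the gate held open until the box has dropped in, then draw back and let the gate swing fully shut. Do not lift the box or shove the gate open with it, and leave the blue and gold boxes and everything else where they stand.

Things in the scene. Friction and masses are not known exactly. Their poses are not given: they have to be found in the camera images.
- station: Fixed light-wood returns deck, 70 mm high, with a green-walled bin. Origin: on the table surface, below the middle of the gate; x points along the lane through the gate into the bin (roughly away from the robot), y left, z up. Deck: x = -150 to +10 mm, where it ends in a sheer edge to the bin. Gate at x = 0. Outside the lane walls the deck is a ledge on either side, out to y = +-160 mm.
- lane_mid (a point): middle of the lane's floor, on the deck top, at station x = -80, y = 0 mm. The lane lies between two green walls, 6 mm thick and 35 mm high, with inner faces at y = -62 and +62 mm, from x = -150 to -10 mm; near end open, no roof. Hinge post (y = +65) and stop post (y = -65 mm) stand up to 50 mm above the deck at x = 0.
- bin_floor (a point): middle of the bin's padded floor, 6 mm above the table, at station x = +105, y = 0 mm. The bin is inside x = +10 to +200 mm, y = -72 to +72 mm; green walls 105 mm high above the table, open above; the box drops 64 mm from the deck's edge and then lies wholly below the gate.
- gate (a joint): Orange flap, 112 mm long, 4 mm thick, 4 to 46 mm above the deck, on an upright hinge at the lane's left side. Value in rad: 0 = shut, straight across the lane (station y = +56 to -56 mm); grows as its free right end swings into the bin, at most 1.45. A spring shuts it: 0.24 N m when shut, plus 0.2 N m per rad, damped; about 5 N opens it at 45 mm from the hinge.
- gate_hinge (a point): point on the gate's hinge axis, at station x = 0, y = +60 mm, 25 mm above the deck
- red_box: Open-sided gift box: red bauble in a white card frame on a white base, 40 x 40 mm and 42 mm high, about 60 g, loose (solid to the touch all round), stands on the deck in the lane before the gate, right of the lane's middle. Origin: centre of its underside, axes along its edges.
- red_center (a point): centre of the red bauble's box, 21 mm above its underside
- blue_box: The same gift box with a blue bauble, on the left ledge of the deck, outside the lane; leave alone. Origin: centre of its underside.
- gold_box: The same gift box with a gold bauble, on the right ledge of the deck, outside the lane; leave alone. Origin: centre of its underside.
- tape_roll: yellow tape roll lying on the table, 90 mm across, 24 mm high; leave alone. Origin: centre of its underside.
- hook_jar: glass jar, 60 mm across, 75 mm high, on the table; leave alone. Origin: centre of its underside.
- mug: blue mug, 76 mm across, 85 mm high, on the table; leave alone. Origin: centre of its underside.
- star: silver star ornament on a round foot, 60 mm across the foot, about 135 mm high, on the table; leave alone. Origin: centre of its underside.
Mind the look-alikes: they are no part of the job. Leave any black, green or pink look-alike of the red_box alone.

How it is judged:
By the outcome, as a careful person would: the job done as asked, in the order asked, and still so for the second after the job is handed in, with the robot touching nothing.
It also fails if it takes over 40 s, if anything falls off the work surface, if the arm or the gripper's body presses on something with over 40 N, if the wrist force passes 120 N, or if a joint passes its speed limit or range.

ROBOT

A 6-joint arm with a two-finger parallel gripper is mounted at the origin on the work surface. World frame = base frame: x ahead of the robot, y to its left, z up, the work surface at z = 0. Lengths are in mm, angles in rad, forces in N, time in s.
With the tool pointing down it reaches from about 350 to 775 mm from the base axis. Payload 7.3 kg.
Tool frame: the origin (TCP) lies at the very end of the fingers, on their centre line; the grasp point (between the pads) lies 19 mm behind it; x points along the fingers, y is the direction in which the jaws open and shut, and the axes are right-handed (so a half turn about x gives the same grasp; the last joint's range is limited). The gripper opens to 92 mm and grips with 3 to 60 N. Pads are 19 mm wide; open, the fingers measure 130 mm over their backs; the gripper's body (75 mm by 190 mm) begins 47 mm behind the grasp point.
Start: joints at [-1.311, 0.342, 1.524, -0, 1.275, -0.146], TCP at [207.269, -482.374, 226.741] pointing down, gripper open.
Joint ranges: [-2.53, 2.53], [-0.77, 2.02], [0.04, 2.7], [-1, 4.14], [0.28, 2.66], [-3.11, 3.11]. Speed limits (rad/s): [2.57, 2.57, 3.14, 3.14, 3.14, 3.14].

INTERFACE

Orientations are given as [roll, pitch, yaw] about the fixed x, y, z axes, in that order (R = Rz(yaw) Ry(pitch) Rx(roll)).
In Python, from plant import bot gives the robot as it stands.
- The arm moves only by the tool step_arm, never from a script. Its argument "targets" is a list that holds one entry, the list of rows, each a list of 4 numbers: the shift along the tool's x, y, z in m, then the turn about the tool's x in degrees. A call has exactly 5 rows; each row is the pose to reach, as a shift and turn from the pose measured when the call began, along the tool's axes at that moment; what a row does not reach only later rows make up. A row lasts 1/12 s, in which the tool goes at most 41.7 mm and 7.16 degrees, less where a joint would pass 70% of its speed; a pose out of reach is approached as far as the arm can. A call with a gripper value outside its range is refused whole. "jaw" is the closure, from 0 (fully open) to 1 (shut), set as the call begins (left out, the last holds). The fingers move at their own pace and stop on an object; the grip force is fixed at half the most. Time passes only in rows, so rows that repeat a pose let the fingers close, or fill a call up. It gives the time, the measured TCP pose, the force and the opening at its end, in the units of the state.
- bot.get_obs(): the state, without advancing time (a new reading comes with each control period).
- bot.capture(name): name is "scene" or "top" or "wrist"; returns a dict with "color" (384x512x3 uint8, red, green, blue), "depth" (384x512 float32, mm along the optical axis (not along the pixel's ray), 0 where there is no reading), "fov_y" (degrees; the focal length in pixels is half the picture's height over the tangent of half this angle, whatever the lens; pixels are square), "cx", "cy" (the principal point, pixels), "dist_coeffs" ([k1, k2, p1, p2, k3] as OpenCV has them; the pictures are not rectified), "rvec" (rotation vector, rad) and "tvec" (3), from world to camera coordinates, as OpenCV has them. Camera axes: x right, y down, z forward; pixel columns grow to the right and rows downward; lengths in mm; the calibration is good to about 2 mm. A picture is of the moment at which its call begins.
- bot.close_job(): hands the job in, once; it reports no verdict.
The state is a dict: "time": time; "joint_positions": joint angles; "dq": joint speeds; "tau": joint torques, N m; "tool_pos": TCP position; "tcp_rot": TCP orientation; "contact_force": force on the tool from outside, world axes, zero at the start; "moment": the same for the moment, N m; "grip_width": finger opening in mm.
Only numpy, scipy, OpenCV 4.12 (cv2) and the standard library are available. Lean on these libraries where they do the work, as an engineer would, in place of code of your own. Each camera call takes 0.05 s, during which the arm holds its last target. There are 200 camera calls.

## Working session

There is one attempt and no reset: what is moved stays moved. The work goes in short steps, Python scripts to look and compute and a tool call to move; the robot and the scene stay as the last step left them, time stands still between calls to the robot, and variables do not carry over. Pictures are saved under pics/ and viewed, about 8 in all and at most 12, crops included, and the job is handed in when it is done.

Besides the shell and the picture viewer there is one more tool, called after "Request:" by a JSON object that holds its "op" and its "data". step_arm: Moves the arm, as the interface text tells. Its arguments: {"type":"object","properties":{"targets":{"type":"array","items":{"type":"array","items":{"type":"array","items":{"type":"number"}}}},"jaw":{"type":"number"}},"required":["targets"]}

```bash
mkdir -p pics; cat > h.py <<'E'
import numpy as np, cv2
from plant import bot
def K(c):
    f=192/np.tan(np.radians(c["fov_y"])/2); return np.array([[f,0,c["cx"]],[0,f,c["cy"]],[0,0,1.]])
def cast(c,px,z):
    "pixels -> world points on plane z"
    R=cv2.Rodrigues(np.array(c["rvec"],float))[0]; t=np.array(c["tvec"],float).ravel()
    u=cv2.undistortPoints(np.array(px,float).reshape(-1,1,2),K(c),np.array(c["dist_coeffs"],float)).reshape(-1,2)
    d=np.c_[u,np.ones(len(u))]@R; o=-R.T@t
    return o+d*((z-o[2])/d[:,2])[:,None]
def cloud(c):
    "world point per pixel from depth"
    h,w=c["depth"].shape; g=np.stack(np.meshgrid(np.arange(w),np.arange(h)),-1).reshape(-1,1,2).astype(float)
    u=cv2.undistortPoints(g,K(c),np.array(c["dist_coeffs"],float)).reshape(-1,2)
    R=cv2.Rodrigues(np.array(c["rvec"],float))[0]; t=np.array(c["tvec"],float).ravel()
    z=c["depth"].reshape(-1,1); P=(np.c_[u,np.ones(len(u))]*z-t)@R
    P[z[:,0]==0]=np.nan
    return P.reshape(h,w,3)
def proj(c,P):
    return cv2.projectPoints(np.array(P,float).reshape(-1,1,3),np.array(c["rvec"],float),np.array(c["tvec"],float),K(c),np.array(c["dist_coeffs"],float))[0].reshape(-1,2)
E
python3 - <<'E'
from h import *; import pickle
cs={n:bot.capture(n) for n in("scene","top")}
pickle.dump(cs,open("c0.pkl","wb"))
im=np.hstack([cs[n]["color"] for n in cs])[:,:,::-1]
for n in cs: cv2.imwrite(f"pics/{n}0.png",cv2.resize(cs[n]["color"][:,:,::-1],(800,600),interpolation=cv2.INTER_CUBIC))
print(bot.get_obs())
for n in cs: print(n,{k:v for k,v in cs[n].items() if k not in("color","depth")})
E
```

```text
{'time': 0.1, 'joint_positions': array([-1.31099899e+00,  3.42681302e-01,  1.52490879e+00,  1.72405701e-05,
        1.27539895e+00, -1.46029784e-01]), 'dq': array([ 1.55306169e-05,  2.28971259e-04, -2.95301467e-03, -9.72654589e-04,
        1.17256998e-03,  1.97725245e-04]), 'tau': array([ 1.67296141e-03, -4.32003450e+01, -2.44693959e+01,  7.19766947e-02,
        5.26759762e-02, -5.37706319e-05]), 'tool_pos': array([ 207.17732788, -482.00472575,  226.10422877]), 'tcp_rot': array([-1.72863232,  1.56939984,  1.81878242]), 'contact_force': array([-0.36079628, -0.4496583 , -0.36026831]), 'moment': array([ 0.06579862, -0.00493402, -0.03085561]), 'grip_width': 91.99462679289292}
scene {'fov_y': 54.95343820922445, 'cx': 253.78848441570946, 'cy': 188.53617750422683, 'dist_coeffs': array([-0.07790096,  0.        ,  0.        ,  0.        ,  0.        ]), 'rvec': array([ 0.8779097 ,  2.65302146, -0.917616  ]), 'tvec': array([ 406.22788239, -208.16298228, 1216.33499156])}
top {'fov_y': 49.72324130581876, 'cx': 255.4764394739679, 'cy': 196.53743663150655, 'dist_coeffs': array([-0.05269594,  0.        ,  0.        ,  0.        ,  0.        ]), 'rvec': array([ 2.13248379, -2.17244338,  0.15031321]), 'tvec': array([5.45890936e-02, 5.20762872e+02, 1.09198389e+03])}
```

View pics/scene0.png

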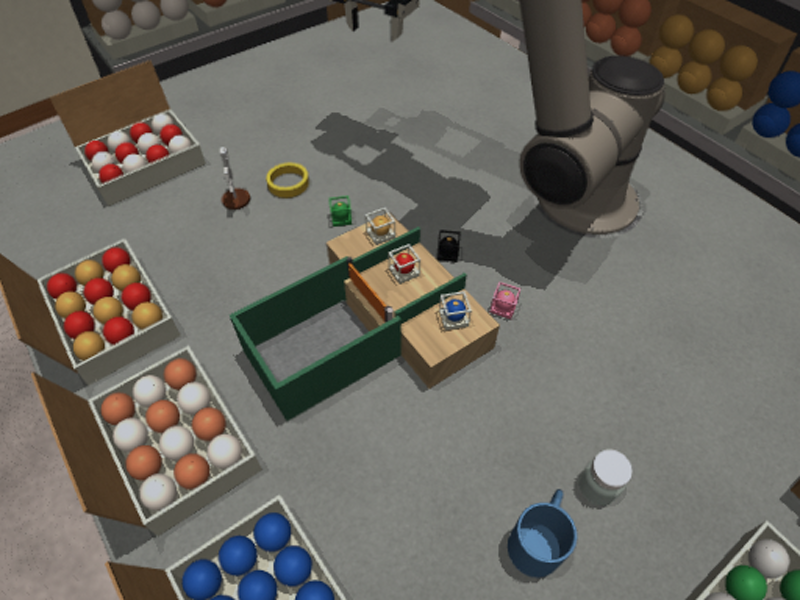

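View pics/top0.png

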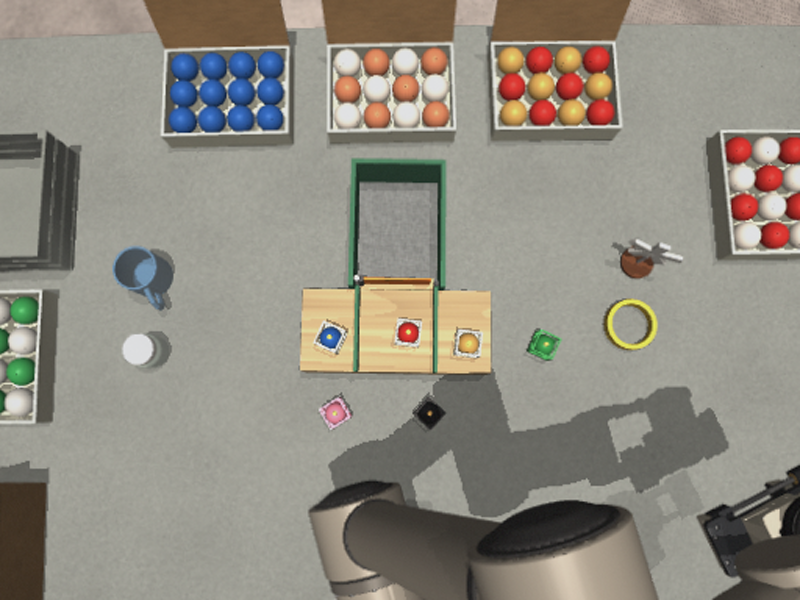

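Candidates in the 800x600 top view: red-bauble box in the lane (408,332), blue (330,337), gold (468,343), green (543,344), pink (335,411), black (429,412), and loose red balls in the crates. The one in the lane, right of middle and before the orange gate, matches the description, so I measure that one and check it in a crop.

```bash
python3 - <<'E'
from h import *; import pickle
cs=pickle.load(open("c0.pkl","rb")); c=cs["top"]
P=cloud(c); hsv=cv2.cvtColor(c["color"],cv2.COLOR_RGB2HSV)
rows,cols=np.mgrid[:384,:512]; roi=(cols>185)&(cols<325)&(rows>95)&(rows<245)
def rect(m,z):
    m=cv2.morphologyEx(m.astype(np.uint8),cv2.MORPH_OPEN,np.ones((2,2)))
    ctr=max(cv2.findContours(m,cv2.RETR_EXTERNAL,cv2.CHAIN_APPROX_NONE)[0],key=cv2.contourArea).reshape(-1,2)
    return cv2.minAreaRect(cast(c,ctr,z)[:,:2].astype(np.float32))
z=P[...,2]
deck=roi&(z>60)&(rows>180)
print("deck z med",np.nanmedian(z[deck&(z<85)]))
wood=roi&(hsv[...,0]>8)&(hsv[...,0]<26)&(hsv[...,1]>50)&(rows>183)
wood=cv2.morphologyEx(wood.astype(np.uint8),cv2.MORPH_CLOSE,np.ones((9,9)))
dr=rect(wood,70); print("deck",dr,cv2.boxPoints(dr))
green=roi&(hsv[...,0]>55)&(hsv[...,0]<95)&(hsv[...,1]>80)&(rows<178)
gr=rect(cv2.morphologyEx(green.astype(np.uint8),cv2.MORPH_CLOSE,np.ones((3,3))),105); print("bin rim",gr,cv2.boxPoints(gr))
org=roi&(hsv[...,0]<16)&(hsv[...,1]>170)&(rows<188)
print("gate",rect(org,116))
for n,(u,v) in dict(red=(408,332),blue=(330,337),gold=(468,343)).items():
    u,v=u*.64,v*.64; near=(abs(cols-u)<16)&(abs(rows-v)<16)
    a=rect(near&(z>85)&(hsv[...,1]<60)&(hsv[...,2]>130),112); b=near&(z>85); 
    print(n,"white top",a,"depth>85 med",np.nanmedian(P[b],0),np.nanmax(z[b]))
s=cs["scene"]; 
# two-view bauble triangulation
hs=cv2.cvtColor(s["color"],cv2.COLOR_RGB2HSV)
def cen(h,u,v,r=10):
    m=((h[...,0]<8)|(h[...,0]>172))&(h[...,1]>150)&(abs(cols-u)<r)&(abs(rows-v)<r); return [cols[m].mean(),rows[m].mean()]
pt,ps=cen(hsv,261,212),cen(hs,258,168)
for zz in(80,91,102): print(zz,cast(c,[pt],zz),cast(s,[ps],zz))
big=cv2.resize(c["color"][165:250,185:325,::-1],None,fx=5,fy=5,interpolation=cv2.INTER_CUBIC); cv2.imwrite("pics/crop.png",big)
E
```

```text
deck z med 70.32284660857749
deck ((474.46124267578125, -4.514495849609375), (319.1551818847656, 144.9730224609375), 88.87371826171875) [[ 398.85208 -162.63646]
 [ 543.7971  -165.48607]
 [ 550.07043  153.60747]
 [ 405.12537  156.45708]]
bin rim ((659.33740234375, -10.375564575195312), (157.16476440429688, 201.96847534179688), 88.31684112548828) [[556.08856  -85.957886]
 [757.9699   -91.8902  ]
 [762.58624   65.20676 ]
 [560.7049    71.13907 ]]
gate ((549.5017700195312, -7.503665924072266), (104.10918426513672, 5.1562113761901855), 88.94937133789062)
red white top ((484.17279052734375, -42.939884185791016), (5.065732002258301, 2.5420467853546143), 88.93666076660156) depth>85 med [468.97549756 -23.73587176 107.47916712] 117.4065956621432
blue white top ((469.4005126953125, 120.09964752197266), (2.5254812240600586, 2.570660352706909), 89.84496307373047) depth>85 med [463.78941232 101.43335668 107.49680114] 116.57090059587806
gold white top ((429.56512451171875, -124.62699127197266), (5.06586217880249, 2.5112574100494385), 88.8839340209961) depth>85 med [ 450.99708369 -119.4197621   108.16740935] 116.4572099481119
80 [[472.34887866 -22.53724115  80.        ]] [[466.52849851 -29.03325513  80.        ]]
91 [[471.27702297 -22.35055556  91.        ]] [[472.39255423 -21.3597388   91.        ]]
102 [[470.20516728 -22.16386996 102.        ]] [[478.25660994 -13.68622247 102.        ]]
```

View pics/crop.png

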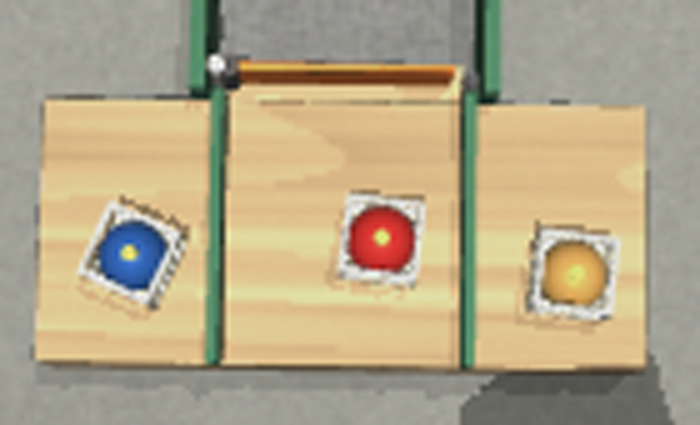

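The crop shows the red-bauble box at crop pixel (381,238) in the lane, right of its middle, turned about 5° clockwise. The orange gate at (345,73) is shut, hinge on the left. The two-view rays agree at z=91 mm: (472,-22). The gate, deck and bin fits agree on a station origin near (552,-6) with yaw about -0.022.

Plan: fully open fingers, with the jaw axis 25° off the lane. The left finger leads to the gate at y≈+29 and the right finger goes behind the box at y≈-18.

```bash
cat > plan.py <<'E'
import sys; from h import *
from scipy.spatial.transform import Rotation as Ro
O=np.array([552.,-6.]); A=-0.022; S=np.array([[np.cos(A),-np.sin(A)],[np.sin(A),np.cos(A)]])
def go(sx,sy,z,jang):
    "station xy, world z, jaw axis angle from station x (deg) -> tool shift in mm and turn"
    o=bot.get_obs(); R=Ro.from_euler("xyz",o["tcp_rot"]).as_matrix(); p=o["tool_pos"]
    w=np.r_[O+S@[sx,sy],z]; y=R[:,1]; cur=np.degrees(np.arctan2(y[1],y[0])-A)
    t=[(-(jang+k-cur)+180)%360-180 for k in(0,180)]
    print("t",round(o["time"],2),"station now",(S.T@(p[:2]-O)).round(1),"z",p[2].round(1),"jaw ang",cur.round(1),"x axis",R[:,0].round(3))
    print("shift mm",(R.T@(w-p)).round(1),"turn",np.round(t,1),"j6",o["joint_positions"][5].round(2),"F",o["contact_force"].round(1),"w",round(o["grip_width"],1))
    return R,S
if __name__=="__main__": go(*map(float,sys.argv[1:5]))
E
python3 plan.py -73.5 5.5 226 25
```

```text
t 0.1 station now [-334.3 -483.5] z 226.1 jaw ang -65.5 x axis [-0.     0.001 -1.   ]
shift mm [   0.7 -336.7 -440.1] turn [-90.5  89.5] j6 -0.15 F [-0.4 -0.4 -0.4] w 92.0
```

Request:
{"op": "step_arm", "data": {"targets": [[[0,-0.022,-0.029,-6],[0,-0.045,-0.059,-12],[0,-0.067,-0.088,-18],[0,-0.09,-0.117,-24],[0,-0.112,-0.147,-30]]]}}

```text
time: 0.52
tool_pos: [298.2, -319.3, 226.0]
tcp_rot: [-2.156, 1.569, 1.92]
contact_force: [1.1, 0.3, 0.0]
grip_width: 91.8
```

```bash
python3 plan.py -73.5 5.5 226 25
```

```text
t 0.52 station now [-246.9 -318.8] z 226.0 jaw ang -35.2 x axis [-0.001  0.002 -1.   ]
shift mm [   0.5  -45.5 -364.9] turn [-60.2 119.8] j6 -0.36 F [1.1 0.3 0. ] w 91.8
```

Request:
{"op": "step_arm", "data": {"targets": [[[0,-0.005,-0.037,-6],[0,-0.009,-0.073,-12],[0,-0.014,-0.11,-18],[0,-0.018,-0.146,-24],[0,-0.023,-0.182,-30]]]}}

```text
time: 0.93
tool_pos: [388.4, -157.5, 226.1]
tcp_rot: [-2.645, 1.569, 1.959]
contact_force: [0.4, -1.1, -0.9]
grip_width: 91.9
```

```bash
python3 plan.py -73.5 5.5 226 25
```

```text
t 0.93 station now [-160.3 -155.1] z 226.1 jaw ang -4.9 x axis [-0.001  0.002 -1.   ]
shift mm [   0.4   72.6 -167.5] turn [-29.9 150.1] j6 -0.46 F [ 0.4 -1.1 -0.9] w 91.9
```

Request:
{"op": "step_arm", "data": {"targets": [[[0,0.015,-0.034,-6],[0,0.029,-0.067,-12],[0,0.044,-0.1,-18],[0,0.058,-0.134,-24],[0,0.0726,-0.1675,-30]]]}}

```text
time: 1.35
tool_pos: [479.0, 3.1, 226.2]
tcp_rot: [-2.989, 1.568, 2.144]
contact_force: [0.6, -1.1, 0.0]
grip_width: 91.9
```

```bash
python3 plan.py -73.5 5.5 80 25; python3 - <<'E'
from h import *
for n in("wrist","scene"):
    c=bot.capture(n); cv2.imwrite(f"pics/{n}1.png",c["color"][:,:,::-1])
E
```

```text
t 1.35 station now [-73.2   7.4] z 226.2 jaw ang 25.4 x axis [-0.001  0.002 -1.   ]
shift mm [146.2  -1.    2. ] turn [   0.4 -179.6] j6 -0.58 F [ 0.6 -1.1  0. ] w 91.9
```

View pics/wrist1.png

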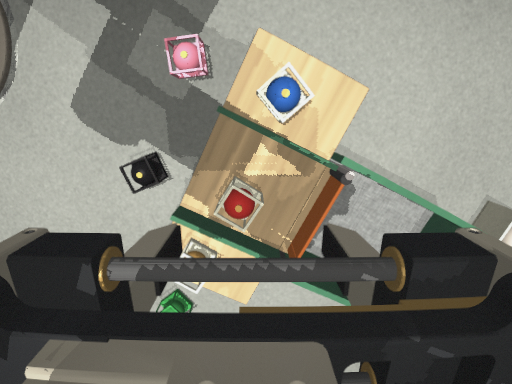

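The wrist view shows the red box at (240,206) between the two fingers' planes, with one finger on the near side and one toward the gate at (325,215). I'll lower to just above the walls and posts, then check.

Request:
{"op": "step_arm", "data": {"targets": [[[0.017,0,0.001,0],[0.034,-0.001,0.001,0],[0.052,-0.001,0.002,0.4],[0.07,-0.001,0.002,0.4],[0.086,-0.001,0.002,0.4]]]}}

```text
time: 1.87
tool_pos: [479.2, 2.9, 138.7]
tcp_rot: [-3.065, 1.567, 2.064]
contact_force: [0.9, 0.4, -0.5]
grip_width: 92.0
```

```bash
python3 plan.py -73.5 5.5 80 25; python3 - <<'E'
from h import *; from plan import O,S
c=bot.capture("scene"); im=cv2.resize(c["color"][110:240,190:350,::-1],None,fx=5,fy=5,interpolation=cv2.INTER_CUBIC)
for x,y in((-124,-18),(-23,29)):
    for z in(140,70):
        p=proj(c,[np.r_[O+S@[x,y],z]])[0]; cv2.circle(im,tuple(int(v) for v in ((p-[190,110])*5)),4,(0,255,255),-1)
cv2.imwrite("pics/s2.png",im)
E
```

```text
t 1.87 station now [-72.9   7.3] z 138.7 jaw ang 25.1 x axis [-0.002  0.004 -1.   ]
shift mm [58.7 -1.3  1.6] turn [ 1.000e-01 -1.799e+02] j6 -0.57 F [ 0.9  0.4 -0.5] w 92.0
```

View pics/s2.png

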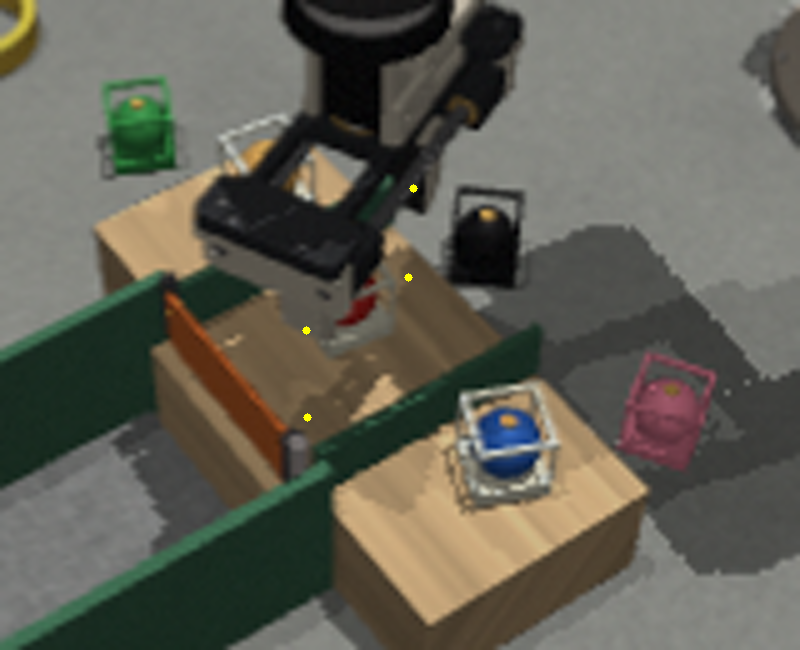

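The two fingertips sit close to where predicted (dots at (306,330) and (413,188)). The lead finger is over clear floor between box and gate, and the rear one is behind the box. I'll lower.

Request:
{"op": "step_arm", "data": {"targets": [[[0.012,-0.001,0.002,0],[0.024,-0.002,0.003,0],[0.036,-0.002,0.003,0],[0.048,-0.002,0.003,0],[0.058,-0.002,0.003,0]]]}}

```text
time: 2.33
tool_pos: [476.3, -0.7, 77.6]
tcp_rot: [-2.508, 1.562, 2.619]
contact_force: [0.3, 0.0, 0.3]
grip_width: 91.7
```

```bash
python3 plan.py -53.5 5.5 80 25; cat > look.py <<'E'
import sys; from h import *; from plan import O,S
c=bot.capture("top"); P=cloud(c); hsv=cv2.cvtColor(c["color"],cv2.COLOR_RGB2HSV); rows,cols=np.mgrid[:384,:512]
w=lambda m,z:((cast(c,np.c_[cols[m],rows[m]],z)[:,:2]-O)@S)
lane=(cols>225)&(cols<285)&(rows>100)&(rows<238)
m=lane&((hsv[...,0]<6)|(hsv[...,0]>172))&(hsv[...,1]>150)
if m.sum(): print("red px",m.sum(),"station@91",w(m,91).mean(0).round(1),"depth z",np.nanmedian(P[m][:,2]).round(1))
g=lane&(hsv[...,0]>7)&(hsv[...,0]<16)&(hsv[...,1]>180)&(rows<186)
g=w(g,116); print("orange px",len(g),"x",np.ptp(g[:,0]).round(),"end min y",g[g[:,1].argmin()].round() if len(g) else "")
if len(sys.argv)>1: cv2.imwrite(sys.argv[1],cv2.resize(c["color"][90:250,175:335,::-1],None,fx=3.7,fy=3.7,interpolation=cv2.INTER_CUBIC))
E
python3 look.py pics/t3.png
```

```text
t 2.33 station now [-75.8   3.7] z 77.6 jaw ang 25.0 x axis [-0.007  0.004 -1.   ]
shift mm [-2.5 21.   7.8] turn [   0. -180.] j6 -0.58 F [0.3 0.  0.3] w 91.7Traceback (most recent call last):
  File "look.py", line 8, in <module>
    g=w(g,116); print("orange px",len(g),"x",np.ptp(g[:,0]).round(),"end min y",g[g[:,1].argmin()].round() if len(g) else "")
  File "look.py", line 3, in <lambda>
    w=lambda m,z:((cast(c,np.c_[cols[m],rows[m]],z)[:,:2]-O)@S)
                   ~~~~^^^^^^^^^^^^^^^^^^^^^^^^^^^^
  File "h.py", line 8, in cast
    u=cv2.undistortPoints(np.array(px,float).reshape(-1,1,2),K(c),np.array(c["dist_coeffs"],float)).reshape(-1,2)
      ~~~~~~~~~~~~~~~~~~~^^^^^^^^^^^^^^^^^^^^^^^^^^^^^^^^^^^^^^^^^^^^^^^^^^^^^^^^^^^^^^^^^^^^^^^^^^
cv2.error: OpenCV(4.12.0) /io/opencv/modules/calib3d/src/undistort.dispatch.cpp:347: error: (-215:Assertion failed) CV_IS_MAT(_src) && CV_IS_MAT(_dst) && (_src->rows == 1 || _src->cols == 1) && (_dst->rows == 1 || _dst->cols == 1) && _src->cols + _src->rows - 1 == _dst->rows + _dst->cols - 1 && (CV_MAT_TYPE(_src->type) == CV_32FC2 || CV_MAT_TYPE(_src->type) == CV_64FC2) && (CV_MAT_TYPE(_dst->type) == CV_32FC2 || CV_MAT_TYPE(_dst->type) == CV_64FC2) in function 'cvUndistortPointsInternal'
```

Fingers are in the lane with no contact force. The gripper hides the lane from the top camera, so I'll use the scene camera. Now the first advance: gate finger into the gate.

Request:
{"op": "step_arm", "data": {"targets": [[[-0.002,0.007,0.0015,0],[-0.002,0.013,0.005,0],[-0.002,0.02,0.008,0],[-0.002,0.0265,0.011,0],[-0.002,0.033,0.0135,0]]]}}

```text
time: 2.8
tool_pos: [509.7, 0.6, 78.5]
tcp_rot: [-2.327, 1.555, 2.8]
contact_force: [-13.0, 2.6, 9.2]
grip_width: 91.9
```

```bash
python3 plan.py -20 5.5 80 25; cat > look.py <<'E'
import sys; from h import *; from plan import O,S
c=bot.capture("scene"); hsv=cv2.cvtColor(c["color"],cv2.COLOR_RGB2HSV); rows,cols=np.mgrid[:384,:512]
def w(m,z): return (cast(c,np.c_[cols[m],rows[m]],z)[:,:2]-O)@S
roi=(cols>150)&(cols<300)&(rows>140)&(rows<265)
m=roi&((hsv[...,0]<6)|(hsv[...,0]>172))&(hsv[...,1]>150)
if m.sum(): print("red px",m.sum(),"station@91",w(m,91).mean(0).round(1),"@27",w(m,27).mean(0).round(1))
g=roi&(hsv[...,0]>6)&(hsv[...,0]<14)&(hsv[...,1]>190)
if g.sum():
    q=w(g,95); print("orange px",g.sum(),"x",np.ptp(q[:,0]).round(),q.min(0).round(),q.max(0).round())
if len(sys.argv)>1: cv2.imwrite(sys.argv[1],cv2.resize(c["color"][130:260,140:300,::-1],None,fx=4.5,fy=4.5,interpolation=cv2.INTER_CUBIC))
E
python3 look.py pics/t3.png
```

```text
t 2.8 station now [-42.4   5.7] z 78.5 jaw ang 25.0 x axis [-0.014  0.005 -1.   ]
shift mm [-1.9 20.2  9.6] turn [   0. -180.] j6 -0.57 F [-13.    2.6   9.2] w 91.9
red px 32 station@91 [-64.7 -17.6] @27 [-96.6 -63.1]
orange px 259 x 45.0 [  7. -58.] [52. 64.]
```

View pics/t3.png

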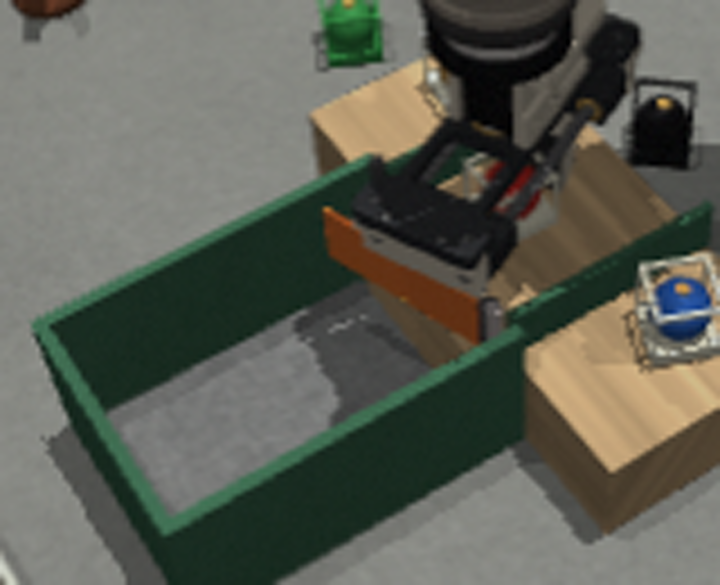

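The gate is about a quarter open, swung by the lead finger. The box is at x≈-65, moved about 15 mm by the rear finger and still well short of the gate. Continuing.

Request:
{"op": "step_arm", "data": {"targets": [[[-0.001,0.008,0.004,0],[-0.002,0.016,0.008,0],[-0.002,0.024,0.0115,0],[-0.002,0.0325,0.015,0],[-0.002,0.0405,0.019,0]]]}}

```text
time: 3.27
tool_pos: [551.2, -1.0, 78.7]
tcp_rot: [-2.146, 1.545, 2.983]
contact_force: [-12.7, -6.4, 1.2]
grip_width: 91.8
```

```bash
python3 plan.py 25 5.5 80 25; python3 look.py pics/t4.png
```

```text
t 3.27 station now [-1.  5.] z 78.7 jaw ang 25.1 x axis [-0.025  0.004 -1.   ]
shift mm [-2.  23.7 10.5] turn [ 1.000e-01 -1.799e+02] j6 -0.56 F [-12.7  -6.4   1.2] w 91.8
red px 38 station@91 [-21.6  -6.7] @27 [-49.8 -51.2]
orange px 411 x 109.0 [9. 4.] [118.  67.]
```

View pics/t4.png

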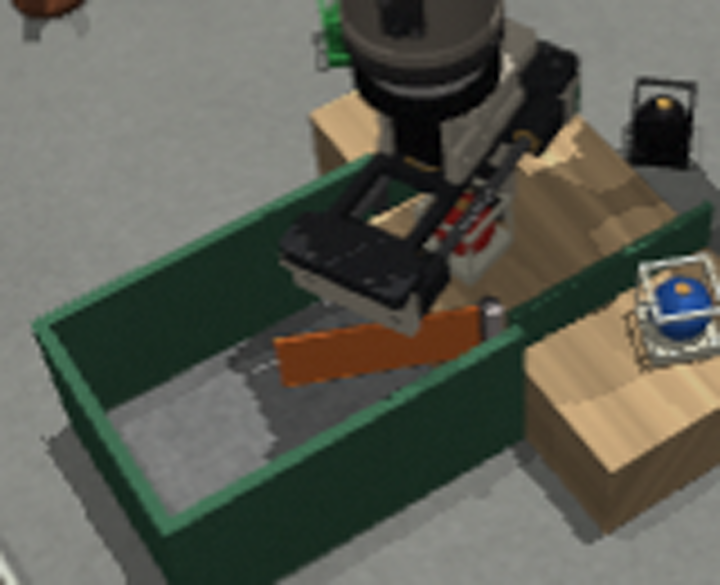

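The gate is open at about 1.2 rad, with its free end out at about x=110, left of the box's path. The box's front is just reaching the edge. I'll push it over with the gate held, easing slightly to the right.

Request:
{"op": "step_arm", "data": {"targets": [[[-0.001,0.006,0.006,0],[-0.002,0.013,0.01,0],[-0.002,0.0205,0.014,0],[-0.002,0.0275,0.0175,0],[-0.002,0.0345,0.0205,0]]]}}

```text
time: 3.73
tool_pos: [593.1, -7.4, 80.2]
tcp_rot: [-2.08, 1.546, 3.048]
contact_force: [-6.4, -5.3, 0.3]
grip_width: 92.0
```

```bash
python3 plan.py 55 1 82 25; python3 look.py pics/t5.png
```

```text
t 3.73 station now [41.1 -0.5] z 80.2 jaw ang 25.1 x axis [-0.025  0.002 -1.   ]
shift mm [-2.2 13.1  4.5] turn [ 1.000e-01 -1.799e+02] j6 -0.56 F [-6.4 -5.3  0.3] w 92.0
red px 67 station@91 [17.3 -4.6] @27 [ -7.5 -48.9]
orange px 401 x 113.0 [11. 19.] [124.  67.]
```

View pics/t5.png

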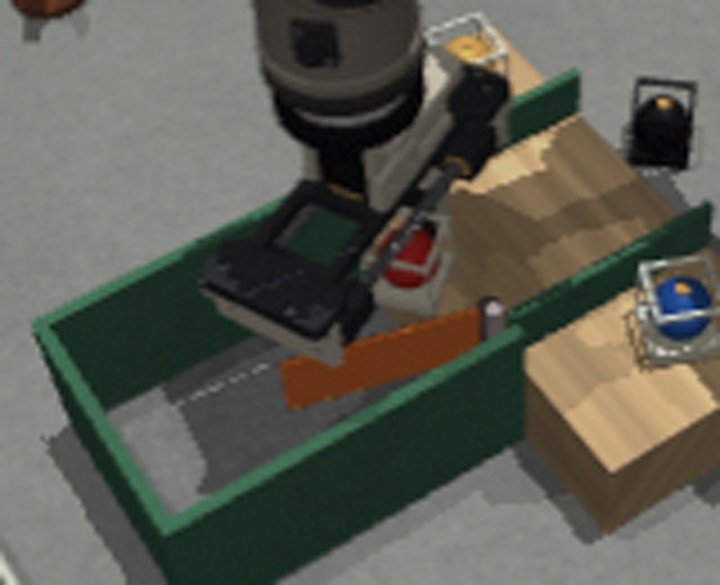

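The box now overhangs the edge with its centre at x≈18, and the gate is still held at about 1.3 rad. One more short push.

Request:
{"op": "step_arm", "data": {"targets": [[[-0.001,0.006,0.002,0],[-0.002,0.012,0.004,0],[-0.002,0.018,0.0065,0],[-0.002,0.018,0.0065,0],[-0.002,0.018,0.0065,0]]]}}

```text
time: 4.2
tool_pos: [614.6, -7.1, 82.2]
tcp_rot: [-2.035, 1.549, 3.092]
contact_force: [0.4, -4.2, -0.8]
grip_width: 91.9
```

```bash
python3 plan.py 55 1 82 25; python3 look.py pics/t6.png
```

```text
t 4.2 station now [62.7  0.3] z 82.2 jaw ang 25.0 x axis [-0.021  0.001 -1.   ]
shift mm [ 0.3 -6.6 -3.9] turn [   0. -180.] j6 -0.55 F [ 0.4 -4.2 -0.8] w 91.9
red px 2 station@91 [70.5 63.7] @27 [50.4 25.3]
orange px 403 x 114.0 [11. 27.] [125.  67.]
```

View pics/t6.png

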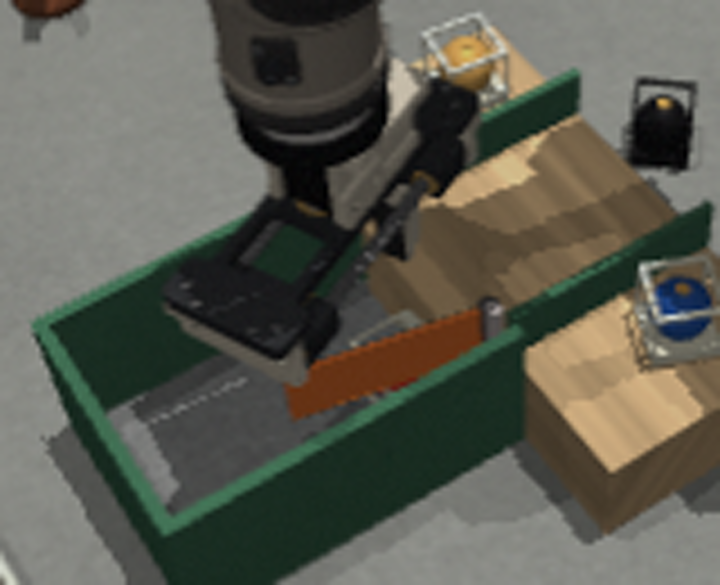

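The box has gone over the edge, its white frame now showing low behind the gate at (395,325). I'll hold the gate and confirm numerically that the box lies on the floor.

Request:
{"op": "step_arm", "data": {"targets": [[[0,0,0,0],[0,0,0,0],[0,0,0,0],[0,0,0,0],[0,0,0,0]]]}}

```text
time: 4.67
tool_pos: [614.7, -7.1, 82.2]
tcp_rot: [-2.037, 1.55, 3.09]
contact_force: [1.3, -5.1, -3.0]
grip_width: 91.8
```

```bash
python3 plan.py -80 1 82 25; cat > inbin.py <<'E'
from h import *; from plan import O,S
for n in("wrist","top","scene"):
    c=bot.capture(n); P=cloud(c); hsv=cv2.cvtColor(c["color"],cv2.COLOR_RGB2HSV)
    Q=np.c_[(P.reshape(-1,3)[:,:2]-O)@S,P.reshape(-1,3)[:,2]].reshape(P.shape)
    red=((hsv[...,0]<5)|(hsv[...,0]>172))&(hsv[...,1]>140)&(abs(Q[...,1])<72)&(Q[...,0]>-150)&(Q[...,0]<200)
    white=(hsv[...,1]<50)&(hsv[...,2]>90)&(abs(Q[...,1])<68)&(Q[...,0]>12)&(Q[...,0]<195)&(Q[...,2]>12)&(Q[...,2]<95)
    for k,m in(("red",red),("white",white)):
        if m.sum()>3: print(n,k,m.sum(),"med",np.median(Q[m],0).round(),"min",Q[m].min(0).round(),"max",Q[m].max(0).round())
E
python3 inbin.py
```

```text
t 4.67 station now [62.7  0.3] z 82.2 jaw ang 25.0 x axis [-0.021  0.001 -1.   ]
shift mm [   3.2 -129.   -61. ] turn [   0. -180.] j6 -0.55 F [ 1.3 -5.1 -3. ] w 91.8
wrist red 1264 med [40. 15. 40.] min [26. -3. 24.] max [57. 30. 46.]
wrist white 1338 med [26. 17. 46.] min [ 12. -61.  12.] max [110.  68.  95.]
scene white 22 med [30. -4. 45.] min [22. -7. 38.] max [62. 33. 48.]
```

The bauble is at about (40,15), z ≤46 mm, so the box lies on the bin floor below the gate. Drawing back along the lane so the gate follows the finger shut.

Request:
{"op": "step_arm", "data": {"targets": [[[0,-0.008,-0.004,0],[0,-0.017,-0.008,0],[0.001,-0.026,-0.012,0],[0.001,-0.035,-0.016,0],[0.001,-0.043,-0.02,0]]]}}

```text
time: 5.23
tool_pos: [568.0, -6.7, 83.0]
tcp_rot: [-1.991, 1.553, 3.135]
contact_force: [2.4, -8.1, -0.5]
grip_width: 91.7
```

```bash
python3 plan.py -80 3 82 25
```

```text
t 5.23 station now [16.  -0.4] z 83.0 jaw ang 25.0 x axis [-0.018  0.    -1.   ]
shift mm [  2.7 -85.6 -43.6] turn [ -0. 180.] j6 -0.56 F [ 2.4 -8.1 -0.5] w 91.7
```

Request:
{"op": "step_arm", "data": {"targets": [[[0,-0.008,-0.004,0],[0,-0.017,-0.008,0],[0.001,-0.026,-0.012,0],[0.001,-0.035,-0.016,0],[0.001,-0.043,-0.02,0]]]}}

```text
time: 5.65
tool_pos: [520.0, -5.9, 83.3]
tcp_rot: [-1.978, 1.553, -3.134]
contact_force: [-2.2, -4.6, 0.6]
grip_width: 91.8
```

```bash
python3 plan.py -85 3 84 25
```

```text
t 5.65 station now [-32.   -0.6] z 83.3 jaw ang 25.0 x axis [-0.018 -0.    -1.   ]
shift mm [  0.2 -46.5 -25.6] turn [ -0. 180.] j6 -0.57 F [-2.2 -4.6  0.6] w 91.8
```

Request:
{"op": "step_arm", "data": {"targets": [[[0,-0.01,-0.005,0],[0,-0.02,-0.011,0],[0,-0.03,-0.016,0],[0,-0.04,-0.021,0],[0,-0.047,-0.025,0]]]}}

```text
time: 6.07
tool_pos: [466.2, -0.9, 84.6]
tcp_rot: [-2.044, 1.554, 3.083]
contact_force: [0.5, -0.4, 0.0]
grip_width: 91.9
```

Request:
{"op": "step_arm", "data": {"targets": [[[-0.008,0,0,0],[-0.02,0,0,0],[-0.045,0,0,0],[-0.075,0,0,0],[-0.11,0,0,0]]]}}

```text
time: 6.48
tool_pos: [467.9, -0.4, 195.7]
tcp_rot: [-2.099, 1.552, 3.029]
contact_force: [-0.4, -0.0, 0.1]
grip_width: 91.8
```

```bash
python3 plan.py -150 0 230 25; python3 look.py
```

```text
t 6.48 station now [-84.2   3.7] z 195.7 jaw ang 25.0 x axis [-0.018  0.002 -1.   ]
shift mm [-33.  -61.7 -24.8] turn [   0. -180.] j6 -0.58 F [-0.4 -0.   0.1] w 91.8
red px 78 station@91 [61.  48.2] @27 [40.   8.5]
orange px 200 x 18.0 [  0. -66.] [18. 59.]
```

Request:
{"op": "step_arm", "data": {"targets": [[[-0.02,-0.02,0.032,0],[-0.03,-0.041,0.065,0],[-0.03,-0.062,0.097,0],[-0.03,-0.083,0.13,0],[-0.03,-0.104,0.162,0]]]}}

```text
time: 6.95
tool_pos: [442.5, -192.8, 234.6]
tcp_rot: [-1.685, 1.568, -2.84]
contact_force: [1.0, -0.0, 0.2]
grip_width: 91.8
```

Request:
{"op": "step_arm", "data": {"targets": [[[0,0,0,0],[0,0,0,0],[0,0,0,0],[0,0,0,0],[0,0,0,0]]]}}

```text
time: 7.37
tool_pos: [442.9, -191.4, 234.8]
tcp_rot: [-1.771, 1.568, -2.923]
contact_force: [-0.1, 0.6, -0.5]
grip_width: 92.3
```

```bash
python3 look.py; python3 inbin.py; python3 - <<'E'
from h import *
c=bot.capture("top"); s=bot.capture("scene")
a=cv2.resize(c["color"][90:280,175:375,::-1],(400,380),interpolation=cv2.INTER_CUBIC); b=cv2.resize(s["color"][110:260,140:340,::-1],(507,380),interpolation=cv2.INTER_CUBIC)[:,:400]
cv2.imwrite("pics/end.png",np.hstack([a,b])); print({k:np.round(v,2) for k,v in bot.get_obs().items() if k in("time","tool_pos","contact_force")})
E
```

```text
red px 76 station@91 [60.9 48.5] @27 [39.9  8.8]
orange px 170 x 15.0 [  2. -66.] [18. 59.]
wrist red 32 med [51. 10. 40.] min [48.  3. 37.] max [54. 19. 43.]
wrist white 196 med [57. 12. 46.] min [46. -8. 21.] max [61. 33. 49.]
top red 101 med [38. 11. 39.] min [27. -3. 29.] max [53. 27. 47.]
top white 69 med [41.  6. 46.] min [ 20. -51.  12.] max [162.  45.  53.]
scene red 83 med [44. 17. 39.] min [29.  1. 25.] max [61. 30. 44.]
scene white 95 med [29.  9. 45.] min [ 20. -21.  14.] max [64. 33. 49.]
{'time': np.float64(7.67), 'tool_pos': array([ 442.59, -192.33,  234.64]), 'contact_force': array([0.14, 0.35, 0.08])}
```

View pics/end.png

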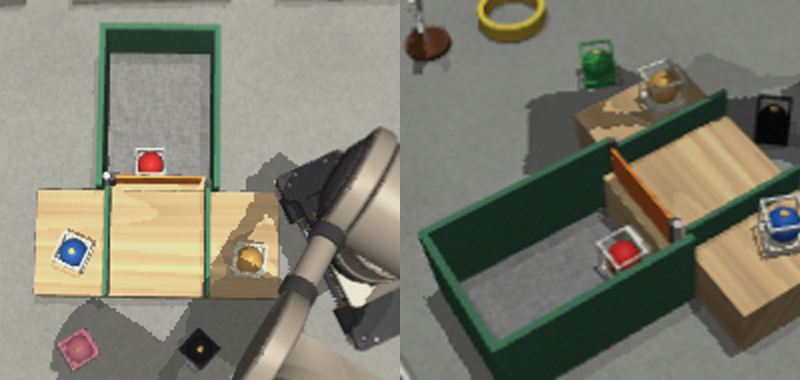

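The red box is in the bin at left-image (150,162), the gate at (155,181) is shut straight across, and the blue and gold boxes and the look-alikes are where they were. The arm touches nothing, so I'm handing in.

```bash
python3 -c "
from plant import bot
print(bot.close_job())"
```

```text
the job is handed in; nothing more can be done
None
```

The red-bauble box is in the returns bin and the gate is shut again. The job was handed in at about 7.7 s on the robot's clock.

- **How it went:** The left finger swung the gate open to about 1.2–1.4 rad. The right finger pushed the box along the lane and over the edge. I held the gate until depth readings showed the box on the bin floor (bauble no higher than 46 mm). Then I drew back and let the gate close behind the finger.
- **Order:** With the fingers fully open, the gate finger can lead by only about 100 mm. The box therefore slid roughly 15 mm to 55 mm inside the lane while the gate was still opening. Its front stayed at or before the gate line until the gate was about 1.2 rad open, and I saw no contact between the box and the gate.
- **Last checks:**
  - The gate lies straight across, and the box rests near station (40, 10), below the gate.
  - By eye in the last picture, the blue and gold boxes and the black, green and pink look-alikes stand where they were. I did not re-measure them.
  - The tape roll and star also look in place; the jar and mug were outside that picture, and the arm never went near them.
  - Contact force on the tool read about 0 N at the end and stayed at about 16 N or less in every reading.
- **What disagreed:** The scene camera placed the moving box up to 10 mm too far left, because part of it was hidden. The tool also tilted about 1.5° under load. Neither affected the result.

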